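# Tension the spokes of a lamp hoop by quarter turns

### The job

Tension the three slack spokes of the lamp hoop with its wing nipples, one after the other: start with the nipple beside the hanging lug and go round clockwise as seen from above. Turn each one clockwise until you feel its spoke bite, then give it just one more quarter turn, never far past that, and let go before going on to the next. Do not press hard on the hoop, and leave everything else on the shelf where it is.

Things in the scene. Friction and masses are not known exactly. Their poses are not given: they have to be found in the camera images.
- hoop: Spoked lamp hoop, fixed on the shelf: dark steel tube rim (centreline 190 mm across, top 27 mm up), black lampholder hub (44 mm high, 52 mm wide), six thin spokes 20 mm up. Origin: hoop centre, on the shelf; its x axis points to nipple 1. A flat drilled hanging lug (34 x 30 mm) sticks out of the rim beside nipple 1; nipples 2 and 3 follow clockwise from above, 120 degrees apart.
- nipple1: First wing nipple, beside the lug, 95 mm from the hoop's centre. Origin: on its upright turning axis, at shelf height. Wing: upright steel bar 28 mm long (its x axis), 9 mm thick (its y), from 46 to 74 mm above the shelf, on a neck 18 mm wide; below is a barrel 28 mm wide, top 36 mm up. The wing starts within 0.2 rad of the spoke's direction (x outward).
- nipple2: Second wing nipple, next clockwise after nipple 1, built alike. All three tighten clockwise seen from above and stay where left. While its spoke is slack a nipple turns against an even drag of about 0.18 N m; the slack is 0.15 to 1.4 rad of turning, unseen, and differs from nipple to nipple.
- nipple3: Third wing nipple, next clockwise after nipple 2, built alike. Where a spoke bites, the resisting torque steps up at once by 0.1 N m, to about 0.28, then grows by only 0.03 N m per rad: felt, not seen (read with the tool stopped, the drag part may show either sign, the step still shows). The quarter turn counts from there. Stops: 0.6 rad back from the start, 1.5 rad or more past the finish.
- lantern: Red press-button lantern, 116 mm wide, 220 mm high, standing; origin under its centre. Bystander.
- bulb_a: Spiral energy-saver bulb standing on its coil, 44 mm wide, 120 mm high; origin under its centre. Bystander.
- bulb_b: A second spiral bulb like it. Bystander.
- dish: White ceramic dish, 110 mm wide, 28 mm high; origin under its centre. Bystander.
- screwdriver: Blue-handled screwdriver lying flat beside the hoop. Bystander.
- sleeve: Loose steel spacer ring, 26 mm wide, 8 mm high, lying on the shelf inside the hoop between two spokes. Bystander.
Mind the look-alikes: they are no part of the job. Several things have the shape of the hoop; the one meant has the colours described above.

How it is judged:
By the outcome, as a careful person would: the job done as asked, in the order asked, and still so for the second after the job is handed in, with the robot touching nothing.
It also fails if it takes over 72 s, if anything falls off the work surface, if the arm or the gripper's body presses on something with over 40 N, if the wrist force passes 120 N, or if a joint passes its speed limit or range.

### The arm

A 7-joint arm with a two-finger parallel gripper is mounted at the origin on the work surface. World frame = base frame: x ahead of the robot, y to its left, z up, the work surface at z = 0. Lengths are in m, angles in rad, forces in N, time in s.
With the tool pointing down it reaches from about 0.4 to 0.875 m from the base axis. Payload 19.3 kg.
Tool frame: the origin (TCP) lies at the very end of the fingers, on their centre line; the grasp point (between the pads) lies 19 mm behind it; z points along the fingers, y is the line along which they close (so a half turn about z gives the same grasp; the last joint's range is limited). The gripper opens to 85 mm and grips with 20 to 120 N. Pads are 22 mm wide; open, the fingers measure 114 mm over their backs; the gripper's body (76 mm by 85 mm) begins 54 mm behind the grasp point. The pads swing forward as they close: fully open they stand 13 mm farther back than shut.
Start: joints at [1.251, 0.521, -0.036, 1.599, 0.021, 1.021, -0.113], TCP at [0.154, -0.606, 0.193] pointing down, gripper open.
Joint ranges: [-2.91, 2.91], [-0.3, 2.13], [-1.5, 1.42], [0.17, 2.43], [-1.26, 4.41], [0.16, 1.93], [-2.52, 2.52]. Speed limits (rad/s): [1.89, 1.89, 2.39, 2.39, 3.01, 3.01, 3.01].

### API

Orientations are given as [roll, pitch, yaw] about the fixed x, y, z axes, in that order (R = Rz(yaw) Ry(pitch) Rx(roll)).
In Python, from workcell import bot gives the robot as it stands.
- The arm moves only by the shell command python3 -m crank 'ROWS' [FORCE]. ROWS is a JSON object of lists of equal length, an entry for each row: "travel": the shift along the world's x, y, z in cm, a list of three; "turn": the turn, a rotation vector about the world's x, y, z in degrees, a list of three; "gripper": the closure, from 0 (fully open) to 1 (shut). A call has exactly 5 rows; each row is the pose to reach, as a shift and turn from the pose commanded when the call began; what a row does not reach only later rows make up. A row lasts 1/10 s, in which the tool goes at most 50 mm and 8.59 degrees, less where a joint would pass 70% of its speed; a pose out of reach is approached as far as the arm can. A call with a gripper value outside its range is refused whole. The fingers move at their own pace and stop on an object; FORCE is the grip in N (left out, the last holds). Time passes only in rows, so rows that repeat a pose let the fingers close, or fill a call up. It gives the time, the measured TCP pose, the force, the opening and the grip force at its end, in the units of the state.
- bot.observe(): the state, without advancing time (a new reading comes with each control period).
- bot.grab_frame(name): name is "scene" or "top" or "wrist"; returns a dict with "pixels" (480x640x3 uint8, red, green, blue), "fx", "fy", "cx", "cy" (pixels), "extrinsics" (4x4, takes a point from world to camera coordinates). Camera axes: x right, y down, z forward; pixel columns grow to the right and rows downward; lengths in m; the calibration is good to about 2 mm. A picture is of the moment at which its call begins. There is no depth.
- bot.job_done(): hands the job in; it is judged then, once.
The state is a dict: "clock": time; "qpos": joint angles; "qd": joint speeds; "joint_efforts": joint torques, N m; "position": TCP position; "tool_rot": TCP orientation; "force": force on the tool from outside, world axes, zero at the start; "moment": the same for the moment, N m; "grip_width": finger opening in m; "finger_force": force on a finger pad.
Only numpy, scipy, OpenCV 4.12 (cv2) and the standard library are available. Lean on these libraries where they do the work, as an engineer would, in place of code of your own. Each camera call takes 0.05 s, during which the arm holds its last target. There are 200 camera calls.

## Working session

There is one attempt and no reset: what is moved stays moved. The work goes in short steps, Python scripts to look and compute and a shell command to move; the robot and the scene stay as the last step left them, time stands still between calls to the robot, and variables do not carry over. Pictures are saved under pics/ and viewed, at most 10 in all, crops included, and the job is handed in when it is done.

```bash
ls; mkdir -p pics; python3 - <<'E'
from workcell import bot
import cv2,json
s=bot.observe();print(s)
for n in ("scene","top"):
    f=bot.grab_frame(n);cv2.imwrite(f"pics/{n}0.png",f["pixels"][:,:,::-1]);print(n,f["fx"],f["cx"],f["cy"],f["extrinsics"])
E
```

```text
pics
{'clock': 0.0, 'qpos': array([ 1.25075856,  0.5220097 , -0.03631084,  1.59998765,  0.0212004 ,
        1.02107307, -0.11281702]), 'qd': array([ 3.66416138e-07,  1.00323127e-03, -1.87121124e-03,  1.10346637e-03,
       -3.11296171e-04,  1.82629853e-04,  1.52425038e-04]), 'joint_efforts': array([ 5.37057786e-04, -9.27124786e+01,  1.98075145e+00, -3.69936919e+01,
        1.79134542e-02,  8.20309360e-03, -1.07976948e-04]), 'position': array([ 0.15439297, -0.60525699,  0.19273591]), 'tool_rot': array([-3.14050316e+00,  8.51997786e-05,  2.49796302e-01]), 'force': array([ 0.35898872, -0.10165862, -0.07372826]), 'moment': array([ 0.00014844, -0.01254469,  0.01386781]), 'finger_force': 0.0, 'grip_width': 0.08517642607151044}
scene 623.2792693003795 328.3767759251463 225.2670421039533 [[ 0.04052471  0.99915928  0.00620357 -0.0862878 ]
 [ 0.70614005 -0.0242465  -0.70765694 -0.33348594]
 [-0.70691158  0.03305818 -0.70652896  1.83851604]
 [ 0.          0.          0.          1.        ]]
top 467.2024409943546 316.64720759888564 241.06752366124564 [[-0.0278376  -0.99959666  0.00561987  0.09701143]
 [-0.99358142  0.02705257 -0.10983677  0.52559224]
 [ 0.10964043 -0.00864139 -0.99393375  1.32547168]
 [ 0.          0.          0.          1.        ]]
```

View pics/top0.png

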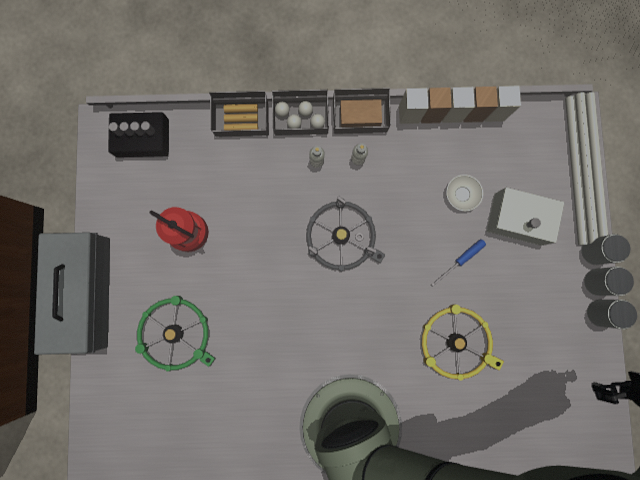

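View pics/scene0.png

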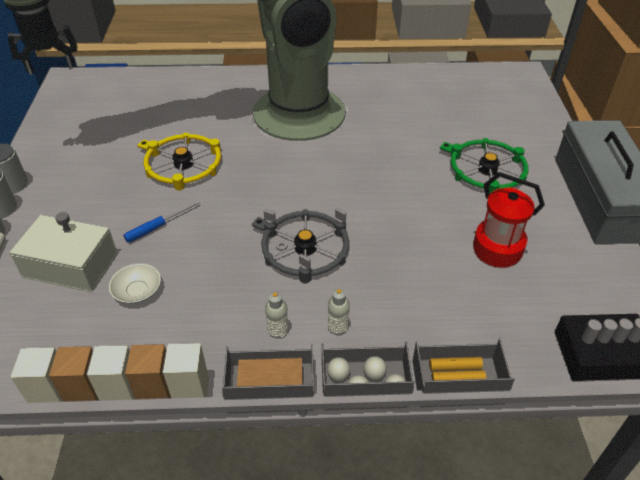

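Top view: three hoops – dark grey (341,236), green (173,334), yellow (458,342). The dark steel one is meant, with its lug near (376,256); in the scene view it is at (305,242), lug (262,224). I'll check that in a close crop.

```bash
python3 - <<'E'
import cv2,numpy as np
a=cv2.imread("pics/top0.png")[190:282,295:395];b=cv2.imread("pics/scene0.png")[198:290,250:355]
a=cv2.resize(a,(400,368),interpolation=cv2.INTER_CUBIC);b=cv2.resize(b,(400,350),interpolation=cv2.INTER_CUBIC)
o=np.zeros((368,800,3),np.uint8);o[:,:400]=a;o[:350,400:]=b;o=cv2.convertScaleAbs(o,alpha=1.5);cv2.imwrite("pics/crop1.png",o)
E
```

```text
(no output)
```

View pics/crop1.png

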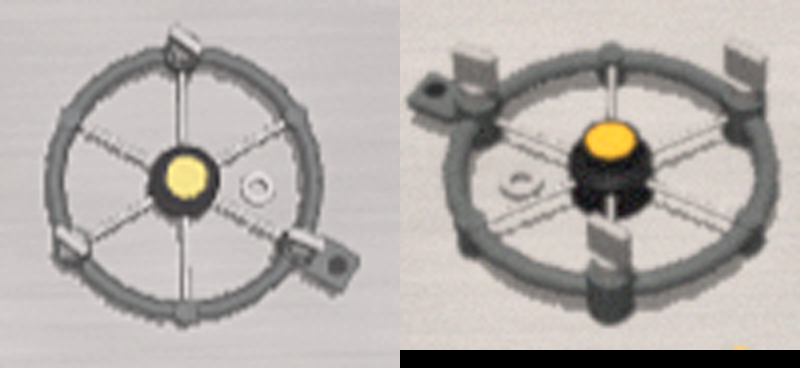

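The crop confirms the dark hoop: wings at top-view (371,251) by the lug = nipple 1, (313,251) = nipple 2, (341,200) = nipple 3. The sleeve is at (359,236).

```bash
cat > h.py <<'E'
import cv2,numpy as np
from workcell import bot
def grab(n,save=None):
    f=bot.grab_frame(n)
    if save: cv2.imwrite(save,f["pixels"][:,:,::-1])
    K=np.array([[f["fx"],0,f["cx"]],[0,f["fy"],f["cy"]],[0,0,1]])
    return f["pixels"].copy(),K,np.array(f["extrinsics"])
def ray(K,E,uv):
    R,t=E[:3,:3],E[:3,3]; d=R.T@np.linalg.inv(K)@np.array([*uv,1.]); return -R.T@t,d
def onplane(K,E,uv,z):
    c,d=ray(K,E,uv); return c+d*(z-c[2])/d[2]
def tri(A,ua,B,ub):
    (c,d),(e,f)=ray(*A,ua),ray(*B,ub)
    s=np.linalg.lstsq(np.c_[d,-f],e-c,rcond=None)[0]; p,q=c+s[0]*d,e+s[1]*f
    return (p+q)/2,np.linalg.norm(p-q)
def proj(K,E,p):
    q=K@(E[:3,:3]@np.asarray(p)+E[:3,3]); return q[:2]/q[2]
E
python3 - <<'E'
from h import *
V={}
for n,roi in (("top",(320,215,362,260)),("scene",(285,225,325,260))):
    im,K,E=grab(n);x0,y0,x1,y1=roi
    h=cv2.cvtColor(im[y0:y1,x0:x1],cv2.COLOR_RGB2HSV)
    m=cv2.inRange(h,(10,90,100),(35,255,255));M=cv2.moments(m,True)
    uv=(M["m10"]/M["m00"]+x0,M["m01"]/M["m00"]+y0);V[n]=((K,E),uv);print(n,uv,M["m00"])
p,g=tri(*V["top"],*V["scene"]);print("hubtop",p,g)
(A,_)=V["top"];(B,_)=V["scene"]
# wing centres: hand check
for n,ua,ub in ((1,(371,250.5),(250+(475-400)*105/400,198+70*.2627)),(2,(313.3,250.5),(250+345*105/400,198+68*.2627)),(3,(341,200.5),(250+210*105/400,198+245*.2627))):
    q,g=tri(A,ua,B,ub);print(n,q,g,np.linalg.norm((q-p)[:2]),np.degrees(np.arctan2(*(q-p)[1::-1])))
E
```

```text
top (341.1190476190476, 233.72619047619048) 84.0
scene (304.79411764705884, 234.2156862745098) 102.0
hubtop [0.5456335  0.01095355 0.0439222 ] 0.0016989665254404942
1 [ 0.49418311 -0.07072001  0.05347811] 0.00028846748513681363 0.09652829866324336 -122.20893983460132
2 [0.49864824 0.09357927 0.05406979] 0.001221773604330574 0.0950506390612368 119.62480251104462
3 [0.64051375 0.00963862 0.05421555] 0.0001721291235259545 0.09488935993415157 -0.7940025583441601
```

```bash
M='python3 -m crank'
$M '{"travel":[[2,3,0.4],[4,6,0.8],[6,9,1.2],[8,12,1.6],[10,15.4,2]],"turn":[[0,0,2],[0,0,4],[0,0,6],[0,0,8],[0,0,11]],"gripper":[0,0,0,0,0]}' 40
$M '{"travel":[[2,3,0.4],[4,6,0.8],[6,9,1.2],[8,12,1.6],[10,15.4,2]],"turn":[[0,0,2],[0,0,4],[0,0,6],[0,0,8],[0,0,11]],"gripper":[0,0,0,0,0]}'
$M '{"travel":[[2,3,0.4],[4,6,0.8],[6,9,1.2],[8,12,1.6],[10,15.4,2]],"turn":[[0,0,2],[0,0,4],[0,0,6],[0,0,8],[0,0,11]],"gripper":[0,0,0,0,0]}'
$M '{"travel":[[2,3,0.4],[4,6,0.8],[6,9,1.2],[9.2,15.4,1.6],[9.2,15.4,1.6]],"turn":[[0,0,2],[0,0,4],[0,0,6],[0,0,11.7],[0,0,11.7]],"gripper":[0,0,0,0,0]}'
python3 - <<'E'
from h import *
s=bot.observe();print(s["clock"],s["qpos"],s["position"],s["tool_rot"])
im,K,E=grab("wrist","pics/w1.png");print(K[0],E,-E[:3,:3].T@E[:3,3])
for z in(.05,.074):
  for p in((.494,-.0707,z),(.4986,.0936,z),(.6405,.0096,z)):print(proj(K,E,p))
E
```

```text
clock: 0.7
position: [0.255, -0.4505, 0.2133]
tool_rot: [3.142, 0.0, 0.443]
force: [0.4, 0.8, -0.4]
grip_width: 0.0852
finger_force: 0.0
clock: 1.2
position: [0.355, -0.2966, 0.2335]
tool_rot: [3.141, 0.0, 0.635]
force: [0.5, -1.1, 0.4]
grip_width: 0.0853
finger_force: 0.0
clock: 1.7
position: [0.455, -0.1426, 0.2535]
tool_rot: [3.141, 0.0, 0.827]
force: [0.3, -0.4, -0.1]
grip_width: 0.0856
finger_force: 0.0
clock: 2.2
position: [0.5476, 0.0146, 0.2694]
tool_rot: [-3.141, -0.002, 1.037]
force: [-1.0, -0.2, -0.0]
grip_width: 0.0856
finger_force: 0.0
2.2 [ 0.25504227  0.35861869 -0.51522191  1.69027301  0.18960451  1.14199753
 -0.84586212] [0.54759106 0.01456638 0.26944043] [-3.14116278e+00 -1.74306691e-03  1.03688193e+00]
[338.87657653   0.         318.03862604] [[ 8.60771186e-01 -5.08991821e-01 -5.40782613e-04 -4.63783155e-01]
 [-4.87036510e-01 -8.23949658e-01  2.89659110e-01  2.18557863e-01]
 [-1.47879696e-01 -2.49066835e-01 -9.57129723e-01  5.37332524e-01]
 [ 0.00000000e+00  0.00000000e+00  0.00000000e+00  1.00000000e+00]] [0.5851174  0.07785055 0.45073885]
[316.00590408 281.34199271]
[246.99466536 166.70294746]
[389.40147069 166.77847065]
[315.88161098 289.28503396]
[242.56560807 168.41271827]
[393.82729457 168.49322726]
```

View pics/w1.png

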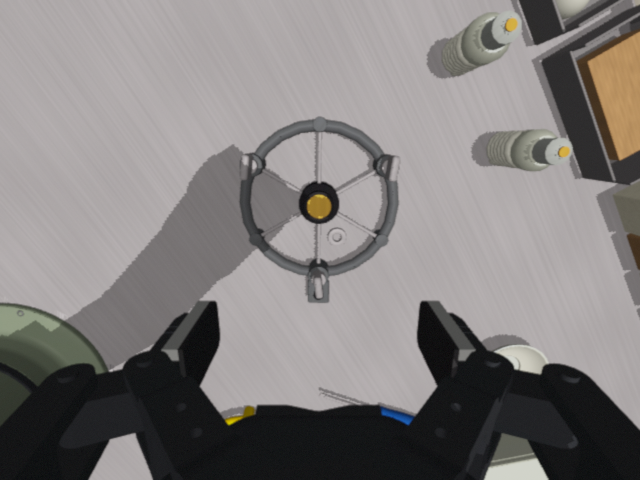

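Wrist view: nipple 1 wing at (318,285) over the lug, nipple 2 at (247,167), nipple 3 at (393,167), as projected. I'll crop the wings for their angles.

```bash
python3 - <<'E'
from h import *
im=cv2.imread("pics/w1.png");o=[]
for u,v in((318,285),(248,166),(391,166)):
    o.append(cv2.resize(im[v-22:v+22,u-16:u+16],(264,363),interpolation=cv2.INTER_CUBIC))
cv2.imwrite("pics/crop2.png",cv2.convertScaleAbs(np.hstack(o),alpha=1.3))
E
```

```text
(no output)
```

View pics/crop2.png

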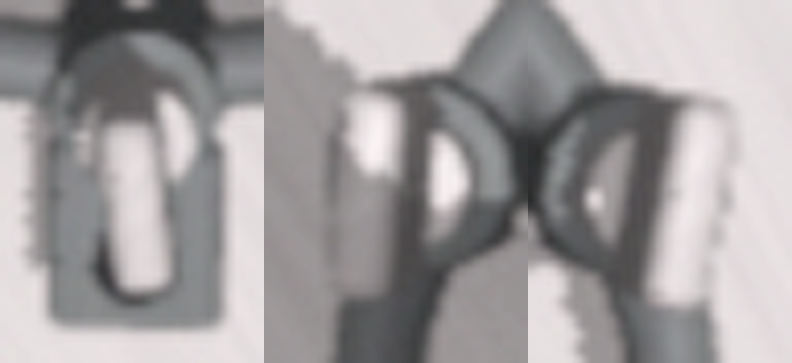

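```bash
python3 - <<'E'
from h import *
im,K,E=grab("wrist");c=np.array([.5456,.011])
W={1:((317.76,277.5),(319.2,298.4)),2:((245.2,155.5),(243.6,179.8)),3:((396.5,156.1),(392.5,180.6))}
T=grab("top");tp={1:(371,250.5),2:(313.3,250.5),3:(341,200.5)}
S=grab("scene");
u=im[180:225,300:340];m=cv2.inRange(cv2.cvtColor(u,cv2.COLOR_RGB2HSV),(10,90,60),(35,255,255));M=cv2.moments(m,True)
hub=(300+M["m10"]/M["m00"],180+M["m01"]/M["m00"]);h=onplane(K,E,hub,.044);print("hub",hub,h)
for k,(a,b) in W.items():
    p,q=onplane(K,E,a,.074),onplane(K,E,b,.074);d=q-p;mid=(p+q)/2
    r=mid-h;print(k,mid,"len",np.linalg.norm(d),"wing deg",np.degrees(np.arctan2(d[1],d[0])),"radius",np.hypot(*r[:2]),"dir",np.degrees(np.arctan2(r[1],r[0])),"top-proj",proj(T[1],T[2],mid),"scene",proj(S[1],S[2],mid))
E
```

```text
hub (319.0665362035225, 207.96868884540118) [0.54578851 0.01049083 0.044     ]
1 [ 0.49807379 -0.06872268  0.074     ] len 0.027629598454729756 wing deg -117.00069821852355 radius 0.09247419098783706 dir -121.06290299751133 top-proj [371.06814328 248.47640807] scene [269.91308153 211.13033792]
2 [0.5013148  0.09527933 0.074     ] len 0.02616564770202937 wing deg -128.04749890092893 radius 0.09574445144076515 dir 117.67814976333504 top-proj [312.43721931 248.91758537] scene [341.27069928 210.42806555]
3 [0.64166899 0.01127925 0.074     ] len 0.026315070655395616 wing deg -126.42746344431053 radius 0.0958837145031826 dir 0.47112849512068 top-proj [340.77810209 198.74188455] scene [305.67340808 256.58624322]
```

```bash
M='python3 -m crank'
$M '{"travel":[[-1.3,-2.1,-4],[-2.6,-4.2,-8],[-3.9,-6.4,-12],[-5.1,-8.5,-15],[-5.1,-8.5,-17]],"turn":[[0,0,1],[0,0,2],[0,0,3],[0,0,3.6],[0,0,3.6]],"gripper":[0.4,0.4,0.4,0.4,0.4]}'
python3 - <<'E'
from h import *
s=bot.observe();print(s["clock"],s["qpos"],s["position"],s["tool_rot"],s["moment"])
im,K,E=grab("wrist","pics/w2.png");p=s["position"].copy()
for z in(.036,.06,.074):print(proj(K,E,(.4968,-.0707,z)))
print(proj(K,E,p))
E
```

```text
clock: 2.9
position: [0.4924, -0.0789, 0.0974]
tool_rot: [-3.139, 0.003, 1.088]
force: [0.2, -0.6, -0.6]
grip_width: 0.0506
finger_force: 0.0
2.9 [ 0.37832909  0.49199012 -0.44499026  1.99591185  0.31459811  0.72328283
 -0.74232823] [ 0.49243343 -0.07888422  0.09735923] [-3.13949199e+00  2.86041753e-03  1.08798378e+00] [-0.00462325  0.00049263  0.0467971 ]
[318.3438962  229.56964598]
[318.29512693 238.84039372]
[318.26185936 245.16436092]
[318.07845262 272.87594528]
```

View pics/w2.png

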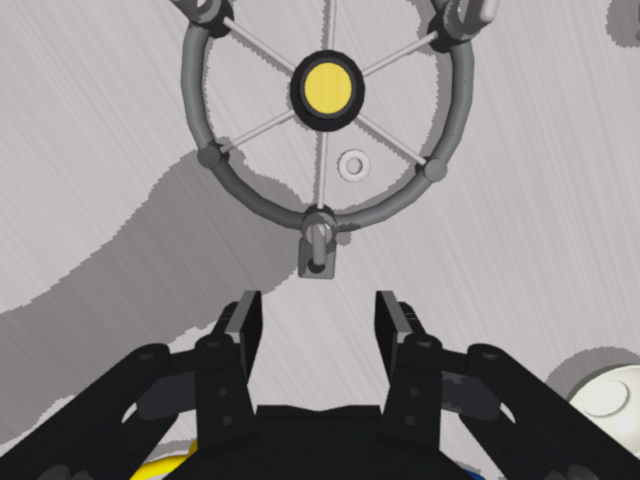

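Wrist view: nipple 1's wing top is centred at (318,245), exactly as projected, and lies along the tool x. Correcting for the lag and descending.

```bash
M='python3 -m crank'
$M '{"travel":[[0.2,0.4,0],[0.2,0.4,-1],[0.2,0.4,-2.5],[0.2,0.4,-4],[0.2,0.4,-4.8]],"turn":[[0,0,0],[0,0,0],[0,0,0],[0,0,0],[0,0,0]],"gripper":[0.4,0.4,0.4,0.4,0.4]}'
$M '{"travel":[[0,0,0],[0,0,0],[0,0,0],[0,0,0],[0,0,0]],"turn":[[0,0,0],[0,0,0],[0,0,0],[0,0,0],[0,0,0]],"gripper":[0.4,1,1,1,1]}' 40
python3 -c "
from h import *
s=bot.observe();print(s['clock'],s['qpos'],s['position'],s['tool_rot'],s['moment'],s['force'],s['grip_width'],s['finger_force'])"
```

```text
clock: 3.45
position: [0.4978, -0.0703, 0.051]
tool_rot: [3.141, -0.0, 1.093]
force: [1.0, 0.1, -0.3]
grip_width: 0.0513
finger_force: 0.0
clock: 3.95
position: [0.4977, -0.0707, 0.0517]
tool_rot: [3.141, -0.0, 1.093]
force: [-0.3, -0.0, -0.2]
grip_width: -0.0
finger_force: 0.0
3.95 [ 0.32922746  0.56903671 -0.40662141  2.01806746  0.37300444  0.62511253
 -0.80401256] [ 0.49772017 -0.07067881  0.05168189] [ 3.14094661e+00 -1.83506473e-04  1.09268600e+00] [-0.01212475 -0.02467053  0.02530046] [-0.30320505 -0.02222002 -0.20501472] -6.962381319014869e-06 0.0
```

The fingers closed to zero width, so they missed the wing. Looking.

```bash
python3 - <<'E'
from h import *
im,K,E=grab("wrist","pics/w3.png");T=grab("top","pics/t3.png");S=grab("scene","pics/s3.png")
print(proj(K,E,(.4968,-.0707,.074)),proj(K,E,bot.observe()["position"]),proj(S[1],S[2],(.4968,-.0707,.06)))
u,v=proj(S[1],S[2],(.4968,-.0707,.06)).astype(int);b=S[0][v-45:v+45,u-45:u+45,::-1]
o=np.zeros((480,800,3),np.uint8);o[:,:400]=im[:,120:520,::-1];o[:400,400:]=cv2.resize(b,(400,400),interpolation=cv2.INTER_CUBIC);cv2.imwrite("pics/c3.png",o)
E
```

```text
[316.55325687 290.20891098] [317.7942145  272.80410679] [269.43437428 215.14799572]
```

View pics/c3.png

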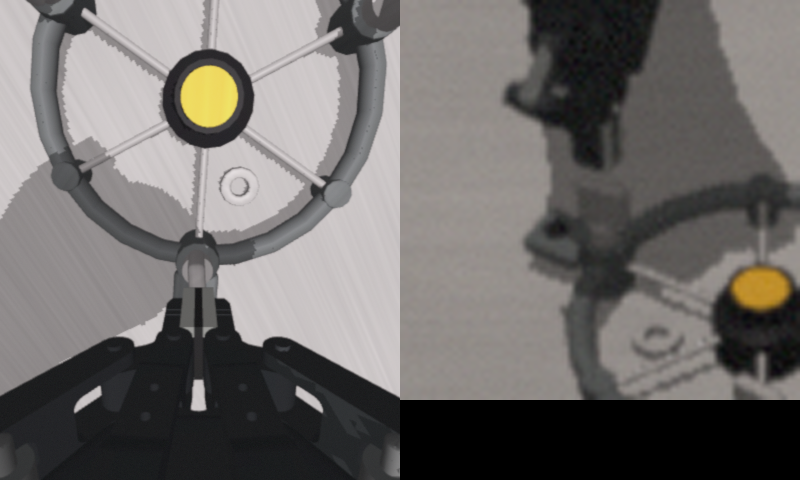

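The scene crop puts the fingertip at about (269,207), above the wing (269,217). The wrist view shows the tip at about (318,287), beyond the TCP projection (318,273). So the fingers seem to end above the wing; I'll triangulate the tip.

```bash
python3 - <<'E'
from h import *
W,S,T=grab("wrist"),grab("scene"),grab("top")
p=bot.observe()["position"];print(p)
print("scene tcp",proj(S[1],S[2],p),"+22mm",proj(S[1],S[2],p+[0,0,.022]))
print("wrist tcp",proj(W[1],W[2],p),"+22mm",proj(W[1],W[2],p+[0,0,.022]))
for v in(282,287,295): print(tri(W[1:],(318,v),S[1:],(268.6,207.1)))
a=W[0][255:345,275:365,::-1];b=S[0][180:235,240:300,::-1]
o=np.zeros((400,800,3),np.uint8);o[:,:400]=cv2.resize(a,(400,400),interpolation=cv2.INTER_CUBIC);o[:367,400:]=cv2.resize(b,(400,367),interpolation=cv2.INTER_CUBIC);cv2.imwrite("pics/c4.png",cv2.convertScaleAbs(o,alpha=2))
E
```

```text
[ 0.49747872 -0.07061267  0.05131498]
scene tcp [269.6909029  218.03792661] +22mm [269.11358563 211.186668  ]
wrist tcp [317.93743032 272.82537765] +22mm [317.92786327 289.07274837]
(array([ 0.50008056, -0.06697261,  0.08559022]), np.float64(0.009046420828163626))
(array([ 0.49926836, -0.06807182,  0.08553489]), np.float64(0.006699143621282749))
(array([ 0.49810358, -0.06976043,  0.08571048]), np.float64(0.0029361652361361086))
```

View pics/c4.png

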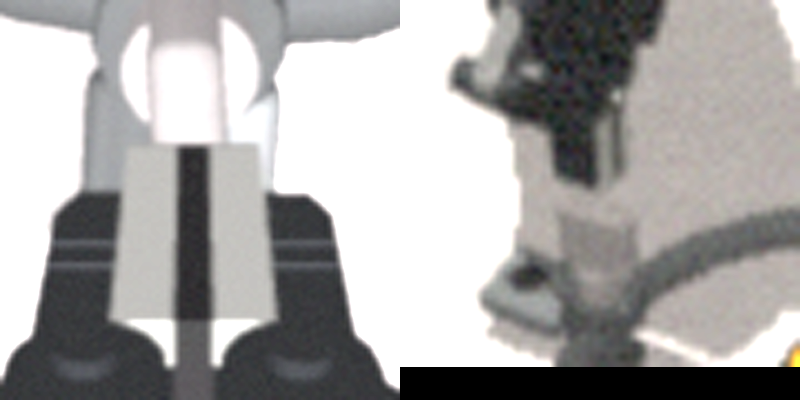

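The tip triangulates to z ≈ 0.085 m although the reported TCP is at 0.051. The fingers really end about 3.4 cm above the reported point. I'll open, lower step by step and close again, watching force and width.

```bash
M='python3 -m crank'
$M '{"travel":[[0,0,0],[0,0,0],[0,0,0],[0,0,-1],[0,0,-2]],"turn":[[0,0,0],[0,0,0],[0,0,0],[0,0,0],[0,0,0]],"gripper":[0.5,0.5,0.5,0.5,0.5]}' 40
$M '{"travel":[[0,0,-0.3],[0,0,-0.3],[0,0,-0.3],[0,0,-0.3],[0,0,-0.3]],"turn":[[0,0,0],[0,0,0],[0,0,0],[0,0,0],[0,0,0]],"gripper":[1,1,1,1,1]}' 40
python3 -c "
from h import *
s=bot.observe();print(s['clock'],s['position'],s['tool_rot'],s['moment'],s['force'],s['grip_width'],s['finger_force'])"
```

```text
clock: 4.75
position: [0.4975, -0.0707, 0.0305]
tool_rot: [3.141, -0.0, 1.093]
force: [-0.0, 0.3, 0.1]
grip_width: 0.0427
finger_force: 0.0
clock: 5.25
position: [0.4971, -0.0705, 0.028]
tool_rot: [-3.141, 0.0, 1.093]
force: [1.4, 1.2, -17.1]
grip_width: 0.0073
finger_force: 39.1
5.25 [ 0.49713287 -0.07049776  0.02803388] [-3.14087690e+00  4.55133361e-05  1.09265649e+00] [ 0.28410914 -0.31585032 -0.04152695] [  1.37249187   1.22111346 -17.0773624 ] 0.007279431059169137 39.108113050460815
```

Gripped (39 N), but shallow and with a 17 N axial load. Regrasp 1 cm lower.

```bash
M='python3 -m crank'
$M '{"travel":[[0,0,0],[0,0,0],[0,0,-0.5],[0,0,-1],[0,0,-1]],"turn":[[0,0,0],[0,0,0],[0,0,0],[0,0,0],[0,0,0]],"gripper":[0.6,0.6,0.6,0.6,0.6]}' 40
$M '{"travel":[[0,0,0],[0,0,0],[0,0,0],[0,0,0],[0,0,0]],"turn":[[0,0,0],[0,0,0],[0,0,0],[0,0,0],[0,0,0]],"gripper":[1,1,1,1,1]}' 30
python3 -c "
from h import *
s=bot.observe();print(s['clock'],s['position'],s['tool_rot'],s['moment'],s['force'],s['grip_width'],s['finger_force'])"
```

```text
clock: 5.75
position: [0.4972, -0.0705, 0.0176]
tool_rot: [-3.141, 0.0, 1.093]
force: [0.7, -0.8, 0.7]
grip_width: 0.0342
finger_force: 0.0
clock: 6.25
position: [0.4973, -0.0705, 0.0184]
tool_rot: [-3.141, 0.0, 1.093]
force: [-3.0, 2.0, 4.7]
grip_width: 0.0084
finger_force: 33.2
6.25 [ 0.49733687 -0.07048441  0.01836987] [-3.14139311e+00  5.43063063e-05  1.09292684e+00] [0.40167424 0.68505278 0.18526654] [-3.04625462  2.02997084  4.67856409] 0.008406453329047332 33.19005846977234
```

```bash
cat > st.py <<'E'
from h import *
s=bot.observe();r=lambda a,n=3:np.round(a,n).tolist()
print("  >>",round(s['clock'],2),"yaw",round(float(np.degrees(s['tool_rot'][2])),2),"pos",r(s['position'],4),"F",r(s['force'],1),"M",r(s['moment']),"w",round(s['grip_width'],4),"q357",r(s['qpos'][[2,4,6]],2),"e7",round(float(s['joint_efforts'][6]),3))
E
M='python3 -m crank'
for i in 1 2 3; do $M '{"travel":[[0,0,0],[0,0,0],[0,0,0],[0,0,0],[0,0,0]],"turn":[[0,0,-1.6],[0,0,-3.2],[0,0,-4.8],[0,0,-6.4],[0,0,-8]],"gripper":[1,1,1,1,1]}' >/dev/null; python3 st.py; done
```

```text
>> 6.75 yaw 54.51 pos [0.4974, -0.0705, 0.0184] F [-3.7, 1.5, 4.9] M [0.481, 0.725, 0.191] w 0.0082 q357 [-0.33, 0.38, -0.95] e7 0.511
  >> 7.25 yaw 46.51 pos [0.4974, -0.0705, 0.0184] F [-3.2, 2.8, 5.2] M [0.379, 0.787, 0.185] w 0.0084 q357 [-0.3, 0.34, -1.05] e7 0.505
  >> 7.75 yaw 38.52 pos [0.4974, -0.0705, 0.0184] F [-3.6, 1.9, 5.4] M [0.413, 0.701, 0.195] w 0.0082 q357 [-0.26, 0.3, -1.16] e7 0.498
```

```bash
M='python3 -m crank'
for i in 1 2 3; do $M '{"travel":[[0,0,0],[0,0,0],[0,0,0],[0,0,0],[0,0,0]],"turn":[[0,0,-1.6],[0,0,-3.2],[0,0,-4.8],[0,0,-6.4],[0,0,-8]],"gripper":[1,1,1,1,1]}' >/dev/null; python3 st.py; done
```

```text
>> 8.25 yaw 30.51 pos [0.4974, -0.0705, 0.0184] F [-2.8, 1.4, 5.1] M [0.456, 0.736, 0.2] w 0.0082 q357 [-0.22, 0.26, -1.26] e7 0.492
  >> 8.75 yaw 22.51 pos [0.4973, -0.0705, 0.0184] F [-2.7, 2.1, 4.8] M [0.38, 0.741, 0.183] w 0.0084 q357 [-0.19, 0.22, -1.36] e7 0.49
  >> 9.25 yaw 14.51 pos [0.4973, -0.0706, 0.0184] F [-3.3, 1.3, 4.8] M [0.372, 0.797, 0.204] w 0.0081 q357 [-0.15, 0.18, -1.46] e7 0.443
```

```bash
M='python3 -m crank'
for i in 1 2; do $M '{"travel":[[0,0,0],[0,0,0],[0,0,0],[0,0,0],[0,0,0]],"turn":[[0,0,-1.6],[0,0,-3.2],[0,0,-4.8],[0,0,-6.4],[0,0,-8]],"gripper":[1,1,1,1,1]}' >/dev/null; python3 st.py; done
```

```text
>> 9.75 yaw 6.51 pos [0.4973, -0.0706, 0.0184] F [-4.3, 1.3, 4.9] M [0.28, 0.769, 0.315] w 0.0081 q357 [-0.11, 0.13, -1.56] e7 0.371
  >> 10.25 yaw -1.49 pos [0.4973, -0.0706, 0.0184] F [-2.7, 1.9, 5.7] M [0.261, 0.833, 0.322] w 0.0082 q357 [-0.08, 0.09, -1.66] e7 0.362
```

Nipple 1's bite came at yaw ≈ 14° (Mz 0.20→0.315, with the joint-7 effort starting to shift at 14.5°). The finish is ≈ −76°. That's close to the joint 7 limit, so I'll go to −45.5°, then regrasp a half turn round.

```bash
M='python3 -m crank'
for i in 1 2 3 4; do $M '{"travel":[[0,0,0],[0,0,0],[0,0,0],[0,0,0],[0,0,0]],"turn":[[0,0,-2.2],[0,0,-4.4],[0,0,-6.6],[0,0,-8.8],[0,0,-11]],"gripper":[1,1,1,1,1]}' >/dev/null; python3 st.py; done
$M '{"travel":[[0,0,0],[0,0,0],[0,0,0],[0,0,0],[0,0,0]],"turn":[[0,0,0],[0,0,0],[0,0,0],[0,0,0],[0,0,0]],"gripper":[0.45,0.45,0.45,0.45,0.45]}' >/dev/null; python3 st.py
for i in 1 2 3 4 5; do $M '{"travel":[[0,0,0],[0,0,0],[0,0,0],[0,0,0],[0,0,0]],"turn":[[0,0,7.2],[0,0,14.4],[0,0,21.6],[0,0,28.8],[0,0,36]],"gripper":[0.45,0.45,0.45,0.45,0.45]}' >/dev/null; python3 st.py; done
```

```text
>> 10.75 yaw -12.51 pos [0.4973, -0.0706, 0.0184] F [-3.3, 1.3, 5.5] M [0.282, 0.903, 0.296] w 0.0082 q357 [-0.03, 0.03, -1.8] e7 0.592
  >> 11.25 yaw -23.51 pos [0.4973, -0.0706, 0.0184] F [-4.0, 0.3, 6.5] M [0.217, 0.844, 0.279] w 0.0081 q357 [0.03, -0.03, -1.93] e7 0.58
  >> 11.75 yaw -34.51 pos [0.4972, -0.0706, 0.0184] F [-3.5, 0.7, 6.3] M [0.213, 0.891, 0.279] w 0.0085 q357 [0.08, -0.09, -2.06] e7 0.569
  >> 12.25 yaw -45.5 pos [0.4972, -0.0706, 0.0184] F [-4.6, 0.5, 4.9] M [0.303, 0.946, 0.303] w 0.0087 q357 [0.13, -0.16, -2.2] e7 0.56
  >> 12.75 yaw -45.38 pos [0.4975, -0.0706, 0.0183] F [0.4, -0.0, -1.2] M [0.057, -0.045, -0.023] w 0.047 q357 [0.13, -0.15, -2.19] e7 0.008
  >> 13.25 yaw -9.09 pos [0.4975, -0.0707, 0.0183] F [0.9, -0.4, -0.1] M [0.031, -0.061, -0.058] w 0.0471 q357 [-0.04, 0.05, -1.75] e7 -2.923
  >> 13.75 yaw 26.9 pos [0.4975, -0.0707, 0.0183] F [0.1, 0.4, -0.2] M [0.03, -0.031, 0.034] w 0.0469 q357 [-0.21, 0.24, -1.31] e7 -3.028
  >> 14.25 yaw 62.9 pos [0.4976, -0.0707, 0.0183] F [0.2, -0.1, -0.1] M [0.043, 0.003, 0.066] w 0.0472 q357 [-0.37, 0.42, -0.84] e7 -3.165
  >> 14.75 yaw 98.9 pos [0.4975, -0.0707, 0.0183] F [-0.7, 0.8, -0.6] M [-0.018, 0.009, 0.029] w 0.0472 q357 [-0.54, 0.57, -0.35] e7 -3.312
  >> 15.25 yaw 134.9 pos [0.4975, -0.0708, 0.0183] F [-0.0, -0.5, -1.0] M [-0.027, 0.033, -0.023] w 0.047 q357 [-0.69, 0.71, 0.16] e7 -3.457
```

```bash
M='python3 -m crank'
$M '{"travel":[[0,0,0],[0,0,0],[0,0,0],[0,0,0],[0,0,0]],"turn":[[0,0,0],[0,0,0],[0,0,0],[0,0,0],[0,0,0]],"gripper":[1,1,1,1,1]}' >/dev/null; python3 st.py
for i in 1 2 3; do $M '{"travel":[[0,0,0],[0,0,0],[0,0,0],[0,0,0],[0,0,0]],"turn":[[0,0,-2],[0,0,-4],[0,0,-6],[0,0,-8],[0,0,-10]],"gripper":[1,1,1,1,1]}' >/dev/null; python3 st.py; done
```

```text
>> 15.75 yaw 134.56 pos [0.4974, -0.0707, 0.0184] F [-1.9, -2.0, 3.9] M [-0.362, 0.238, 0.172] w 0.0084 q357 [-0.69, 0.71, 0.15] e7 -0.194
  >> 16.25 yaw 124.41 pos [0.4974, -0.0707, 0.0183] F [-3.3, -2.3, 6.1] M [-0.456, 0.58, 0.293] w 0.0081 q357 [-0.65, 0.67, 0.01] e7 0.627
  >> 16.75 yaw 114.41 pos [0.4973, -0.0707, 0.0184] F [-3.4, -3.0, 5.7] M [-0.48, 0.67, 0.267] w 0.0078 q357 [-0.61, 0.64, -0.13] e7 0.611
  >> 17.25 yaw 104.41 pos [0.4972, -0.0707, 0.0183] F [-2.9, -2.7, 6.7] M [-0.505, 0.781, 0.313] w 0.0083 q357 [-0.56, 0.6, -0.28] e7 0.595
```

Nipple 1 is done at 104.4° (90° past the bite). Release, lift, and go to nipple 2 with the tool turned to about 232°.

```bash
M='python3 -m crank'
$M '{"travel":[[0,0,0],[0,0,0],[0,0,0],[0,0,1],[0,0,4]],"turn":[[0,0,0],[0,0,0],[0,0,0],[0,0,0],[0,0,0]],"gripper":[0.45,0.45,0.45,0.45,0.45]}'
$M '{"travel":[[0,0,3],[0,0.4,5],[0,2,5],[0,4,5],[0,6,5]],"turn":[[0,0,0],[0,0,8],[0,0,16],[0,0,24],[0,0,32]],"gripper":[0.45,0.45,0.45,0.45,0.45]}' >/dev/null;python3 st.py
$M '{"travel":[[0,2,0],[0,4,0],[0,6,0],[0,8,0],[0,10,0]],"turn":[[0,0,8],[0,0,16],[0,0,24],[0,0,32],[0,0,40]],"gripper":[0.45,0.45,0.45,0.45,0.45]}' >/dev/null;python3 st.py
$M '{"travel":[[0.2,0.4,0],[0.2,0.4,0],[0.2,0.4,0],[0.2,0.4,0],[0.2,0.4,0]],"turn":[[0,0,8],[0,0,16],[0,0,24],[0,0,32],[0,0,40]],"gripper":[0.45,0.45,0.45,0.45,0.45]}' >/dev/null;python3 st.py
$M '{"travel":[[0,0,0],[0,0,0],[0,0,0],[0,0,0],[0,0,0]],"turn":[[0,0,8],[0,0,15.6],[0,0,15.6],[0,0,15.6],[0,0,15.6]],"gripper":[0.45,0.45,0.45,0.45,0.45]}' >/dev/null;python3 st.py
python3 - <<'E'
from h import *
im,K,E=grab("wrist","pics/w5.png");im=im[:,:,::-1];p=bot.observe()["position"]
for q in((.4996,.0938,.074),(.5457,.0107,.044),(.4968,-.0707,.074)):print(proj(K,E,q))
S=grab("scene");u,v=proj(S[1],S[2],p).astype(int)
o=np.zeros((480,800,3),np.uint8);o[:,:400]=im[:,120:520];o[:400,400:]=cv2.resize(S[0][v-60:v+60,u-90:u+30,::-1],(400,400));cv2.imwrite("pics/c5.png",o)
E
```

```text
clock: 17.75
position: [0.4962, -0.0702, 0.0576]
tool_rot: [-3.138, -0.002, 1.826]
force: [0.5, 0.9, 1.2]
grip_width: 0.0469
finger_force: 0.0
  >> 18.25 yaw 136.9 pos [0.4976, -0.0102, 0.1092] F [-0.1, -0.8, -0.4] M [0.009, 0.005, 0.015] w 0.047 q357 [-0.82, 0.55, 0.2] e7 -2.524
  >> 18.75 yaw 176.94 pos [0.4975, 0.0901, 0.109] F [1.5, -0.7, 0.2] M [0.013, -0.007, 0.007] w 0.047 q357 [-0.99, 0.67, 0.6] e7 -2.744
  >> 19.25 yaw -143.06 pos [0.4996, 0.0932, 0.109] F [0.5, 0.0, -0.4] M [-0.016, -0.026, -0.009] w 0.047 q357 [-1.14, 0.78, 1.2] e7 -4.011
  >> 19.75 yaw -127.97 pos [0.4995, 0.0933, 0.1086] F [0.1, 1.0, -0.6] M [0.013, -0.023, -0.053] w 0.0469 q357 [-1.2, 0.82, 1.43] e7 -0.009
[318.5381331  255.09170368]
[198.08192643 193.1935778 ]
[142.03185712  33.6035584 ]
```

View pics/c5.png

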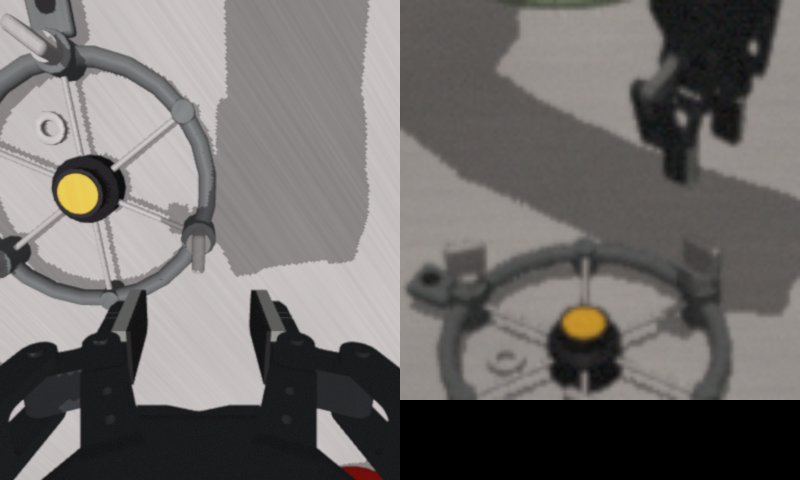

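Nipple 2's wing is at (318,253), aligned with the tool x and matching the projection (318.5,255). Descend and grip.

```bash
M='python3 -m crank'
$M '{"travel":[[0,0,-2],[0,0,-4],[0,0,-6],[0,0,-8],[0,0,-9]],"turn":[[0,0,0],[0,0,0],[0,0,0],[0,0,0],[0,0,0]],"gripper":[0.45,0.45,0.45,0.45,0.45]}' >/dev/null; python3 st.py
$M '{"travel":[[0,0,0],[0,0,0],[0,0,0],[0,0,0],[0,0,0]],"turn":[[0,0,0],[0,0,0],[0,0,0],[0,0,0],[0,0,0]],"gripper":[1,1,1,1,1]}' >/dev/null; python3 st.py
for i in 1 2; do $M '{"travel":[[0,0,0],[0,0,0],[0,0,0],[0,0,0],[0,0,0]],"turn":[[0,0,-1.6],[0,0,-3.2],[0,0,-4.8],[0,0,-6.4],[0,0,-8]],"gripper":[1,1,1,1,1]}' >/dev/null; python3 st.py; done
```

```text
>> 20.35 yaw -127.84 pos [0.499, 0.0932, 0.0171] F [-0.1, -0.8, 0.7] M [-0.019, -0.048, -0.024] w 0.0471 q357 [-1.07, 0.99, 1.31] e7 0.045
  >> 20.85 yaw -127.8 pos [0.5, 0.0936, 0.0192] F [-1.8, 0.3, 8.1] M [0.012, 0.349, 0.01] w 0.008 q357 [-1.07, 0.99, 1.31] e7 0.021
  >> 21.35 yaw -135.85 pos [0.4999, 0.0937, 0.0192] F [-2.3, 0.6, 8.0] M [0.021, 0.484, 0.225] w 0.0085 q357 [-1.05, 0.98, 1.18] e7 0.655
  >> 21.85 yaw -143.85 pos [0.4999, 0.0937, 0.0192] F [-1.7, 0.8, 9.2] M [0.135, 0.495, 0.216] w 0.0083 q357 [-1.02, 0.96, 1.05] e7 0.65
```

```bash
M='python3 -m crank'
for i in 1 2 3; do $M '{"travel":[[0,0,0],[0,0,0],[0,0,0],[0,0,0],[0,0,0]],"turn":[[0,0,-1.6],[0,0,-3.2],[0,0,-4.8],[0,0,-6.4],[0,0,-8]],"gripper":[1,1,1,1,1]}' >/dev/null; python3 st.py; done
```

```text
>> 22.35 yaw -151.84 pos [0.4998, 0.0938, 0.0192] F [-2.3, 0.9, 7.7] M [0.17, 0.551, 0.202] w 0.0084 q357 [-1.0, 0.94, 0.93] e7 0.645
  >> 22.85 yaw -159.84 pos [0.4998, 0.0939, 0.0192] F [-2.7, 1.9, 8.8] M [0.207, 0.659, 0.176] w 0.0079 q357 [-0.97, 0.92, 0.8] e7 0.64
  >> 23.35 yaw -167.83 pos [0.4998, 0.094, 0.0192] F [-2.8, 1.0, 8.6] M [0.346, 0.673, 0.136] w 0.0081 q357 [-0.94, 0.9, 0.68] e7 0.633
```

```bash
M='python3 -m crank'
for i in 1 2; do $M '{"travel":[[0,0,0],[0,0,0],[0,0,0],[0,0,0],[0,0,0]],"turn":[[0,0,-1.6],[0,0,-3.2],[0,0,-4.8],[0,0,-6.4],[0,0,-8]],"gripper":[1,1,1,1,1]}' >/dev/null; python3 st.py; done
```

```text
>> 23.85 yaw -175.83 pos [0.4998, 0.094, 0.0192] F [-3.8, 1.1, 8.1] M [0.409, 0.729, 0.206] w 0.008 q357 [-0.92, 0.88, 0.56] e7 0.629
  >> 24.35 yaw 176.17 pos [0.4998, 0.0941, 0.0192] F [-3.1, 2.6, 7.5] M [0.576, 0.708, 0.2] w 0.0081 q357 [-0.89, 0.86, 0.43] e7 0.623
```

```bash
M='python3 -m crank'
for i in 1 2; do $M '{"travel":[[0,0,0],[0,0,0],[0,0,0],[0,0,0],[0,0,0]],"turn":[[0,0,-1.6],[0,0,-3.2],[0,0,-4.8],[0,0,-6.4],[0,0,-8]],"gripper":[1,1,1,1,1]}' >/dev/null; python3 st.py; done
```

```text
>> 24.85 yaw 168.18 pos [0.4997, 0.094, 0.0192] F [-3.4, 1.9, 8.0] M [0.519, 0.728, 0.258] w 0.008 q357 [-0.86, 0.84, 0.31] e7 0.514
  >> 25.35 yaw 160.19 pos [0.4997, 0.0942, 0.0192] F [-3.0, 3.6, 7.3] M [0.609, 0.731, 0.23] w 0.0082 q357 [-0.83, 0.81, 0.19] e7 0.506
```

Nipple 2's bite: joint-7 effort stepped 0.623→0.514 between 176° and 168°, so ≈ 172°. Finish ≈ 82°.

```bash
M='python3 -m crank'
for i in 1 2 3 4 5 6 7; do $M '{"travel":[[0,0,0],[0,0,0],[0,0,0],[0,0,0],[0,0,0]],"turn":[[0,0,-2.2],[0,0,-4.4],[0,0,-6.6],[0,0,-8.8],[0,0,-11.2]],"gripper":[1,1,1,1,1]}' >/dev/null; python3 st.py; done
```

```text
>> 25.85 yaw 148.97 pos [0.4998, 0.0943, 0.0192] F [-3.1, 3.2, 7.2] M [0.778, 0.655, 0.261] w 0.0085 q357 [-0.78, 0.78, 0.02] e7 0.965
  >> 26.35 yaw 137.77 pos [0.4998, 0.0944, 0.0192] F [-1.9, 3.7, 7.3] M [0.824, 0.578, 0.313] w 0.0082 q357 [-0.74, 0.74, -0.14] e7 0.945
  >> 26.85 yaw 126.57 pos [0.4998, 0.0945, 0.0192] F [-2.0, 3.5, 7.3] M [0.878, 0.564, 0.288] w 0.0084 q357 [-0.69, 0.71, -0.31] e7 0.924
  >> 27.35 yaw 115.38 pos [0.5, 0.0946, 0.0192] F [-1.3, 4.7, 5.9] M [1.046, 0.377, 0.317] w 0.0079 q357 [-0.65, 0.67, -0.47] e7 0.903
  >> 27.85 yaw 104.18 pos [0.5001, 0.0947, 0.0192] F [-1.5, 5.1, 5.1] M [1.046, 0.256, 0.329] w 0.0082 q357 [-0.6, 0.63, -0.63] e7 0.882
  >> 28.35 yaw 92.98 pos [0.5002, 0.0947, 0.0192] F [-0.3, 5.1, 4.3] M [1.059, 0.069, 0.351] w 0.0082 q357 [-0.55, 0.58, -0.79] e7 0.86
  >> 28.85 yaw 81.78 pos [0.5003, 0.0947, 0.0192] F [0.1, 4.1, 3.8] M [1.024, -0.059, 0.315] w 0.0081 q357 [-0.5, 0.54, -0.94] e7 0.839
```

Nipple 2 is done (81.8°). Release and go to nipple 3.

```bash
M='python3 -m crank'
$M '{"travel":[[0,0,0],[0,0,0],[0,0,0],[0,0,1],[0,0,4]],"turn":[[0,0,0],[0,0,0],[0,0,0],[0,0,0],[0,0,0]],"gripper":[0.45,0.45,0.45,0.45,0.45]}'
$M '{"travel":[[0,0,3],[0.2,0,5],[2,-1,5],[4,-2,5],[6,-3.5,5]],"turn":[[0,0,0],[0,0,8],[0,0,16],[0,0,24],[0,0,32]],"gripper":[0.45,0.45,0.45,0.45,0.45]}' >/dev/null;python3 st.py
$M '{"travel":[[2,-1,0],[4,-2,0],[6,-3,0],[8,-5,0],[8,-5,0]],"turn":[[0,0,8],[0,0,16],[0,0,24],[0,0,32],[0,0,40]],"gripper":[0.45,0.45,0.45,0.45,0.45]}' >/dev/null;python3 st.py
$M '{"travel":[[0,0,0],[0,0,0],[0,0,0],[0,0,0],[0,0,0]],"turn":[[0,0,8],[0,0,16],[0,0,24],[0,0,32],[0,0,40]],"gripper":[0.45,0.45,0.45,0.45,0.45]}' >/dev/null;python3 st.py
$M '{"travel":[[0,0,0],[0,0,0],[0,0,0],[0,0,0],[0,0,0]],"turn":[[0,0,8],[0,0,16],[0,0,24],[0,0,32],[0,0,40]],"gripper":[0.45,0.45,0.45,0.45,0.45]}' >/dev/null;python3 st.py
```

```text
clock: 29.35
position: [0.4981, 0.0931, 0.0576]
tool_rot: [-3.138, 0.001, 1.429]
force: [0.1, -0.0, 0.5]
grip_width: 0.0466
finger_force: 0.0
  >> 29.85 yaw 114.2 pos [0.5603, 0.0583, 0.1094] F [0.5, 0.6, -0.5] M [-0.064, 0.009, 0.005] w 0.0472 q357 [-0.73, 0.52, -0.24] e7 -5.505
  >> 30.35 yaw 153.93 pos [0.6412, 0.005, 0.1085] F [-0.5, -0.7, -0.2] M [-0.049, 0.056, 0.026] w 0.0472 q357 [-0.86, 0.65, 0.51] e7 -2.837
  >> 30.85 yaw -165.86 pos [0.6394, 0.008, 0.1091] F [-0.1, -0.2, 0.5] M [0.038, 0.002, 0.002] w 0.0472 q357 [-1.01, 0.76, 1.13] e7 -4.151
  >> 31.35 yaw -125.86 pos [0.6394, 0.0079, 0.1091] F [0.8, -0.5, 0.4] M [0.003, -0.025, 0.023] w 0.047 q357 [-1.14, 0.87, 1.76] e7 -4.228
```

```bash
M='python3 -m crank'
$M '{"travel":[[0.1,0.2,-2],[0.1,0.2,-4],[0.1,0.2,-6],[0.1,0.2,-8],[0.1,0.2,-9]],"turn":[[0,0,0],[0,0,0],[0,0,0],[0,0,0],[0,0,0]],"gripper":[0.45,0.45,0.45,0.45,0.45]}' >/dev/null; python3 st.py
$M '{"travel":[[0,0,0],[0,0,0],[0,0,0],[0,0,0],[0,0,0]],"turn":[[0,0,0],[0,0,0],[0,0,0],[0,0,0],[0,0,0]],"gripper":[1,1,1,1,1]}' >/dev/null; python3 st.py
for i in 1 2; do $M '{"travel":[[0,0,0],[0,0,0],[0,0,0],[0,0,0],[0,0,0]],"turn":[[0,0,-1.6],[0,0,-3.2],[0,0,-4.8],[0,0,-6.4],[0,0,-8]],"gripper":[1,1,1,1,1]}' >/dev/null; python3 st.py; done
```

```text
>> 31.85 yaw -126.21 pos [0.6395, 0.0102, 0.0157] F [1.0, -0.4, -0.2] M [-0.056, -0.011, -0.004] w 0.0472 q357 [-1.06, 0.98, 1.68] e7 -0.018
  >> 32.35 yaw -126.23 pos [0.6416, 0.01, 0.0192] F [5.5, -0.9, -2.3] M [-0.303, -1.1, 0.083] w 0.0076 q357 [-1.06, 0.97, 1.68] e7 -0.083
  >> 32.85 yaw -134.28 pos [0.6417, 0.0099, 0.0192] F [7.8, -1.8, -3.6] M [-0.438, -1.276, 0.184] w 0.0083 q357 [-1.04, 0.96, 1.55] e7 0.669
  >> 33.35 yaw -142.29 pos [0.6417, 0.0099, 0.0192] F [6.9, -2.4, -3.6] M [-0.478, -1.374, 0.135] w 0.0082 q357 [-1.01, 0.94, 1.42] e7 0.665
```

```bash
M='python3 -m crank'
for i in 1 2 3; do $M '{"travel":[[0,0,0],[0,0,0],[0,0,0],[0,0,0],[0,0,0]],"turn":[[0,0,-1.6],[0,0,-3.2],[0,0,-4.8],[0,0,-6.4],[0,0,-8]],"gripper":[1,1,1,1,1]}' >/dev/null; python3 st.py; done
```

```text
>> 33.85 yaw -150.29 pos [0.6419, 0.0098, 0.0192] F [6.8, -3.1, -3.3] M [-0.533, -1.455, 0.2] w 0.0083 q357 [-0.99, 0.92, 1.3] e7 0.661
  >> 34.35 yaw -158.29 pos [0.6419, 0.0097, 0.0192] F [7.6, -3.0, -4.2] M [-0.638, -1.522, 0.278] w 0.008 q357 [-0.97, 0.9, 1.17] e7 0.657
  >> 34.85 yaw -166.3 pos [0.6419, 0.0096, 0.0192] F [8.0, -3.6, -3.9] M [-0.645, -1.565, 0.193] w 0.0081 q357 [-0.94, 0.88, 1.04] e7 0.653
```

```bash
M='python3 -m crank'
for i in 1 2; do $M '{"travel":[[0,0,0],[0,0,0],[0,0,0],[0,0,0],[0,0,0]],"turn":[[0,0,-1.6],[0,0,-3.2],[0,0,-4.8],[0,0,-6.4],[0,0,-8]],"gripper":[1,1,1,1,1]}' >/dev/null; python3 st.py; done
```

```text
>> 35.35 yaw -174.3 pos [0.6419, 0.0094, 0.0192] F [6.9, -4.9, -4.0] M [-0.936, -1.582, 0.254] w 0.0084 q357 [-0.92, 0.86, 0.91] e7 0.548
  >> 35.85 yaw 177.7 pos [0.6419, 0.0093, 0.0192] F [7.3, -6.0, -4.1] M [-1.095, -1.626, 0.254] w 0.0081 q357 [-0.89, 0.84, 0.79] e7 0.539
```

Nipple 3's bite is between −166.3° and −174.3° (≈ −170°, i.e. 190°). Finish ≈ 100°.

```bash
M='python3 -m crank'
for i in 1 2 3 4 5 6 7; do $M '{"travel":[[0,0,0],[0,0,0],[0,0,0],[0,0,0],[0,0,0]],"turn":[[0,0,-2.2],[0,0,-4.4],[0,0,-6.6],[0,0,-8.8],[0,0,-11.1]],"gripper":[1,1,1,1,1]}' >/dev/null; python3 st.py; done
```

```text
>> 36.35 yaw 166.57 pos [0.6419, 0.0091, 0.0192] F [7.1, -6.4, -3.8] M [-1.208, -1.529, 0.281] w 0.0084 q357 [-0.85, 0.81, 0.61] e7 0.931
  >> 36.85 yaw 155.47 pos [0.6419, 0.009, 0.0192] F [6.5, -7.3, -3.8] M [-1.327, -1.461, 0.281] w 0.0083 q357 [-0.81, 0.78, 0.44] e7 0.917
  >> 37.35 yaw 144.37 pos [0.6418, 0.0089, 0.0192] F [6.1, -7.4, -2.2] M [-1.511, -1.369, 0.267] w 0.0086 q357 [-0.77, 0.74, 0.27] e7 0.902
  >> 37.85 yaw 133.26 pos [0.6417, 0.0088, 0.0192] F [4.5, -7.8, -2.3] M [-1.658, -1.232, 0.289] w 0.0083 q357 [-0.73, 0.71, 0.1] e7 0.887
  >> 38.35 yaw 122.17 pos [0.6416, 0.0087, 0.0192] F [4.1, -7.7, -2.2] M [-1.744, -0.998, 0.365] w 0.0085 q357 [-0.69, 0.67, -0.07] e7 0.872
  >> 38.85 yaw 111.06 pos [0.6414, 0.0086, 0.0192] F [3.9, -8.3, -1.9] M [-1.791, -0.854, 0.339] w 0.0083 q357 [-0.65, 0.63, -0.24] e7 0.857
  >> 39.35 yaw 99.98 pos [0.6413, 0.0087, 0.0192] F [1.7, -8.2, -0.9] M [-1.927, -0.644, 0.312] w 0.0082 q357 [-0.6, 0.59, -0.4] e7 0.841
```

Release, rise clear, then a check picture.

```bash
M='python3 -m crank'
$M '{"travel":[[0,0,0],[0,0,0],[0,0,0],[0,0,1],[0,0,4]],"turn":[[0,0,0],[0,0,0],[0,0,0],[0,0,0],[0,0,0]],"gripper":[0.45,0.45,0.45,0.45,0.45]}'>/dev/null
$M '{"travel":[[0,0,3],[0,0,6],[-3,0,9],[-6,0,12],[-9,0,14]],"turn":[[0,0,0],[0,0,0],[0,0,0],[0,0,0],[0,0,0]],"gripper":[0.45,0.45,0.45,0.45,0.45]}'>/dev/null
$M '{"travel":[[0,0,0],[0,0,0],[0,0,0],[0,0,0],[0,0,0]],"turn":[[0,0,0],[0,0,0],[0,0,0],[0,0,0],[0,0,0]],"gripper":[0.45,0.45,0.45,0.45,0.45]}'
python3 - <<'E'
from h import *
im,K,E=grab("wrist","pics/w9.png");print(bot.observe()["clock"])
for p in((.497,-.0707,.074),(.4998,.094,.074),(.6415,.0095,.074)):print(proj(K,E,p))
E
```

```text
clock: 40.85
position: [0.5506, 0.0106, 0.1977]
tool_rot: [-3.141, -0.001, 1.747]
force: [-0.5, -0.3, 0.0]
grip_width: 0.0469
finger_force: 0.0
40.9
[250.38166249 292.15166007]
[276.74076246 117.64632784]
[413.61934389 240.08252652]
```

View pics/w9.png

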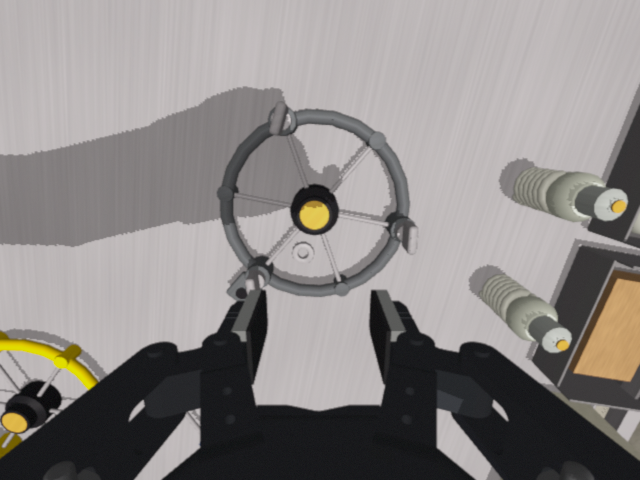

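The wings stand as left: nipple 3 at (408,238), nipple 2 at (277,120), nipple 1 at (254,282). The sleeve (302,252) and both bulbs haven't moved, and the gripper is clear.

```bash
python3 -c "
from workcell import bot
print(bot.job_done())"
```

```text
the job is handed in; nothing more can be done
None
```

I tensioned all three spokes in order, each turned about 90° past its felt bite (±4° for nipples 2 and 3, tighter for nipple 1) and then released, and handed the job in at about 41 s with the gripper clear; no verdict came back.

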